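Hang the spice cabinet's lift-off door

ROBOT

A 7-joint arm with a two-finger parallel gripper is mounted at the origin on a cart in front of the work surface, level with it; the furniture and walls round the work are solid. World frame = base frame: x ahead of the robot, y to its left, z up, the work surface at z = 0. Lengths are in m, angles in rad, forces in N, time in s.
With the tool pointing down it reaches from about 0.4 to 0.85 m from the base axis. Payload 4.5 kg.
Tool frame: the origin (TCP) lies where the fingers leave the gripper's body, on its centre line; the fingertips stand 64 mm ahead of it and the grasp point (between the pads) lies 45 mm ahead of it; z points along the fingers, y is the line along which they close (so a half turn about z gives the same grasp; the last joint's range is limited). The gripper opens to 88 mm and grips with 3 to 60 N. Pads are 18 mm wide; open, the fingers measure 123 mm over their backs; the gripper's body (75 mm by 187 mm) begins 45 mm behind the grasp point.
Start: joints at [-1.293, 0.689, -0.195, 1.565, 0.157, 0.902, -0.215], TCP at [0.151, 0.607, 0.303] pointing down, gripper open.
Joint ranges: [-3.01, 3.01], [-0.46, 2.08], [-1.47, 1.51], [0.13, 2.56], [-1, 4.14], [0.04, 2.09], [-2.66, 2.66]. Speed limits (rad/s): [2.57, 2.57, 3.14, 3.14, 3.14, 3.14, 3.14].

INTERFACE

Orientations are given as a unit quaternion [x, y, z, w].
In Python, from plant import r gives the robot as it stands.
- The arm moves only by the tool play_rows, never from a script. Its arguments are lists of equal length, an entry for each row: "translation": the shift along the tool's x, y, z in m, a list of three; "delta_rot": the turn, a rotation vector about the tool's x, y, z in degrees, a list of three; "grip": the opening, from -1 (shut) to 1 (fully open). In form: {"translation": [[x, y, z], ...], "delta_rot": [[rx, ry, rz], ...], "grip": [grip, ...]}. A call has 1 to 20 rows; each row shifts and turns the commanded pose from where the row before left it, along the tool's axes as they then stand; what a row does not reach is not made up. A row lasts 1/8 s, in which the tool goes at most 62.5 mm and 10.7 degrees, less where a joint would pass 70% of its speed; a pose out of reach is approached as far as the arm can. A call with a gripper value outside its range is refused whole. The fingers move at their own pace and stop on an object; "squeeze" is the grip in N (left out, the last holds). Time passes only in rows, so rows that do not move let the fingers close. It gives the time, the measured TCP pose, the force, the opening and the grip force at its end, in the units of the state.
- r.get_state(): the state, without advancing time (a new reading comes with each control period).
- r.snapshot(name): name is "scene" or "top" or "wrist"; returns the picture (384x512x3 uint8, blue, green, red); there is no depth.
- r.get_calibration(name): a dict with "intrinsics" (3x3 intrinsics, pixels), "eye" and "rotation" of the camera in the world. Camera axes: x right, y up, looking along -z (the intrinsics and any distortion apply to the point x, -y, -z); pixel columns grow to the right and rows downward; lengths in m; the calibration is good to about 2 mm. A picture is of the moment at which its call begins: read the wrist's pose just before it. get_calibration takes no time and is no camera call; for the wrist camera it gives the pose at the moment of the call.
- r.finish_job(): hands the job in; it is judged then, once.
Trained networks look in the newest picture that a camera, given by its name, has taken for a name from the list of things; names that differ only in an ending like _2 or _b are one class to them, and where a whole thing is asked for, a point or a joint stands for the part that bears it (a point fixed in the world has none). Each returns a list of dicts, best first, with "confidence" (0 to 1); they miss things now and then, are a little off and sometimes report something else, mostly with a low value. They report only what shows in the picture. A call takes as long as a camera call.
- r.look_for(camera, target): "point" ([x, y, z] in m, in world coordinates, good to about 4 mm: the middle of the surface that is visible of it).
- r.silhouettes(camera, target): "pixels" (384x512 bool, what is visible of it).
The state is a dict: "clock": time; "q": joint angles; "qd": joint speeds; "joint_torque": joint torques, N m; "tool_pos": TCP position; "eef_rot": TCP orientation; "contact_force": force on the tool from outside, world axes, zero at the start; "moment": the same for the moment, N m; "opening": opening from 0.0 (shut) to 1.0 (fully open); "finger_force": force on a finger pad.
Only numpy, scipy, OpenCV 4.12 (cv2) and the standard library are available. Lean on these libraries where they do the work, as an engineer would, in place of code of your own. Each camera call takes 0.05 s, during which the arm holds its last target. There are 200 camera calls.

TASK

The glazed door of the small spice cabinet has been washed and stands drying in the wooden rack beside the sink. Lift it out and hang it back on the cabinet, standing well open, by letting both hinge barrels down together, all the way onto their two pins; the hinge strip is adjustable, so feel for the pins and never force or bump the door. Then swing it shut and let go, leaving the timer and the cup where they are.

Things in the scene. Friction and masses are not known exactly. Their poses are not given: they have to be found in the camera images.
- door: loose glazed door, 190 (its y) x 200 (z) x 20 mm (x), 0.34 to 0.55 kg, upright in the rack at the start. Origin: centre of its underside. Outer face -x has a 22 mm steel knob near the +y edge at mid height; hinge edge -y has two barrels. Solid wooden top rail, 42 mm high, to pinch across from above. Hung open square it points to the cabinet's -x: yaw 90 deg more than the cabinet's
- knuckle_low (a point): centre of the lower mouth of the door's lower hinge barrel, on the barrel axis: x 0, y -106, z 30 mm in the door's frame. Steel barrel, outside diameter 17 mm, bore 10.2 mm, open at both ends, 26 mm long
- knuckle_top (a point): the same for the upper barrel, same size: x 0, y -106, z 150 mm in the door's frame
- free_edge (a point): middle of the door's free edge: x 0, y 95, z 100 mm in the door's frame. Shut, it stands at x -69 mm in the cabinet's frame
- cabinet: wooden spice cabinet, fixed, 110 (x) x 266 (y) x 265 mm high, jars inside; open front faces -x, front face at x -55 mm. Origin: centre of its underside. On the front's right (-y) a steel strip, 3 mm thick, y -124 to -100 mm, carries two upright pins. Shut, the door's axes are parallel to the cabinet's, its origin at x -69, y 18 (+-8), z 45 mm, resting against 4 mm rubber buffers
- seat_low (a point): nominal centre of the lower pin's collar top (x -69, y -88, z 75 mm in the cabinet's frame); a seated barrel mouth rests at this height. Pin 8 mm thick, flat tip 22 mm above the collar; collar 15 mm across, 10 mm high. The strip sits in slots: it and its pins stand, unmeasured and firmly, up to 8 mm to either side of nominal along the cabinet's y
- seat_top (a point): nominal centre of the upper pin's collar top, 120 mm above seat_low, same sizes; both pins are on one strip, in line, off nominal by the same amount, tips level with their barrels' mouths at the same time
- rack: wooden drying rack, fixed, 130 x 125 mm: two rails along its y, 22 mm high, with dowels rising to 82 mm; the door stands on the rails in the middle slot (22 mm wide, so it may lean by 0.03 rad), its width along the rack's x, hinge edge towards +x. Origin: centre of its underside. (Overhead, the cooker hood hangs from 0.61 m up over all that is farther than x 0.60 m)
- kitchen_timer: bystander: white and red kitchen timer, 63 mm across, 56 mm high, in front of the hob; origin at the centre of its underside
- espresso_cup: bystander: green and white espresso cup, 64 mm across, 48 mm high, behind the rack; origin at the centre of its underside

How it is judged:
On the way, in this order (a step that is already met when the one before it is completed fails the run):
1. the door is lifted clear of the rack's dowels (z of door in the frame of rack above 0.085 m), for 0.1 s.
2. both barrels are fully down on their pins while the door stands well open (horizontal distance between knuckle_low and seat_low below 0.011 m and horizontal distance between knuckle_top and seat_top below 0.011 m and z of knuckle_low in the frame of seat_low between -0.003 and 0.003 m and z of knuckle_top in the frame of seat_top below 0.003 m and angle between the y axis of door and the y axis of cabinet, either way round above 0.6 rad), for 0.3 s.
At the end, for the whole second after the job is handed in: Door on the cabinet: both barrel mouths within 11 mm sideways of the nominal seats and within 3 mm of their height (fully down), free edge within 8 mm of its shut depth and on the left of the front (y over 90 mm), door at rest (horizontal distance between knuckle_low and seat_low below 0.011 m and horizontal distance between knuckle_top and seat_top below 0.011 m and z of knuckle_low in the frame of seat_low between -0.003 and 0.003 m and z of knuckle_top in the frame of seat_top below 0.003 m and x of free_edge in the frame of cabinet above -0.077 m and y of free_edge in the frame of cabinet above 0.09 m and linear speed of door below 0.01 m/s); the robot touches nothing.
It fails at once if the door is pressed or bumped against the cabinet or its pins with more than 30 N (contact force between door and cabinet above 30 N).
It fails at once if the timer or the cup is shifted more than 30 mm (distance of any of kitchen_timer, espresso_cup from where it was at the start of the episode above 0.03 m).
It also fails if it takes over 67 s, if anything falls off the work surface, if the arm or the gripper's body presses on something with over 40 N, if the wrist force passes 120 N, or if a joint passes its speed limit or range.

## Working session

There is one attempt and no reset: what is moved stays moved. The work goes in short steps, Python scripts to look and compute and a tool call to move; the robot and the scene stay as the last step left them, time stands still between calls to the robot, and variables do not carry over. Pictures are saved under pics/ and viewed, at most 10 in all, crops included, and the job is handed in when it is done.

Besides the shell and the picture viewer there is one more tool, called after ">>>" as name(argument=value, ...) on one line, values as JSON. play_rows: Moves the arm, as the interface text tells. Its arguments: {"type":"object","properties":{"translation":{"type":"array","items":{"type":"array","items":{"type":"number"}}},"delta_rot":{"type":"array","items":{"type":"array","items":{"type":"number"}}},"grip":{"type":"array","items":{"type":"number"}},"squeeze":{"type":"number"}},"required":["translation","delta_rot","grip"]}

```bash
ls; mkdir -p pics; python3 - <<'E'
from plant import r
import cv2,numpy as np
s=r.get_state(); print(s)
for c in("scene","top"):
    im=r.snapshot(c); cv2.imwrite(f"pics/{c}0.png",im)
    k=r.get_calibration(c); print(c,k)
    for t in("door","knuckle_low","knuckle_top","cabinet","seat_low","seat_top","rack","kitchen_timer","espresso_cup","free_edge"):
        try: print(t,[(np.round(d["point"],3),round(d["confidence"],2)) for d in r.look_for(c,t)][:3])
        except Exception as e: print(t,e)
E
```

```text
pics
{'clock': 0.0, 'q': array([-1.29318587,  0.6899684 , -0.19454496,  1.56637041,  0.15727849,
        0.90250277, -0.21505773]), 'qd': array([-0.00203625, -0.00094609,  0.00047211, -0.00037055,  0.00029415,
       -0.00116314, -0.00061066]), 'joint_torque': array([ 2.19726981e-04, -5.27559686e+01, -1.26671042e+00, -1.53431958e+01,
       -5.25825389e-02,  6.62187027e-03,  1.73684712e-04]), 'tool_pos': array([0.15076956, 0.60599476, 0.30191341]), 'eef_rot': array([ 1.21533743e-01,  9.92586866e-01, -9.26711632e-04, -6.20530920e-05]), 'contact_force': array([1.06619444, 0.20413863, 0.52910118]), 'moment': array([ 0.02097229,  0.02194735, -0.03789764]), 'finger_force': 0.0, 'opening': 1.0000203418004057}
scene {'intrinsics': array([[377.96521091,   0.        , 260.72568252],
       [  0.        , 377.96521091, 194.65870405],
       [  0.        ,   0.        ,   1.        ]]), 'eye': array([ 0.00941686, -0.4766357 ,  1.13408468]), 'rotation': array([ 0.29774048, -0.12497894, -0.3578374 ,  0.87617536])}
door [(array([ 0.494, -0.206,  0.171]), 0.77)]
knuckle_low [(array([ 0.494, -0.206,
[... 572 characters left out ...]
       ,   1.        ]]), 'eye': array([0.28852042, 0.05519566, 1.28302998]), 'rotation': array([ 0.07595374, -0.07533089, -0.68712183,  0.7186236 ])}
door [(array([ 0.503, -0.194,  0.179]), 0.94)]
knuckle_low [(array([ 0.503, -0.194,  0.179]), 0.6)]
knuckle_top [(array([ 0.501, -0.191,  0.182]), 0.97)]
cabinet [(array([0.598, 0.398, 0.267]), 0.82)]
seat_low []
seat_top [(array([0.602, 0.397, 0.266]), 0.8), (array([ 0.505, -0.19 ,  0.182]), 0.62)]
rack [(array([ 0.504, -0.148,  0.024]), 0.93)]
kitchen_timer [(array([ 0.37 , -0.025,  0.037]), 0.9), (array([ 0.506, -0.15 ,  0.022]), 0.68)]
espresso_cup [(array([ 0.72 , -0.213,  0.024]), 0.81)]
free_edge [(array([ 0.503, -0.192,  0.179]), 0.8)]
```

View pics/scene0.png

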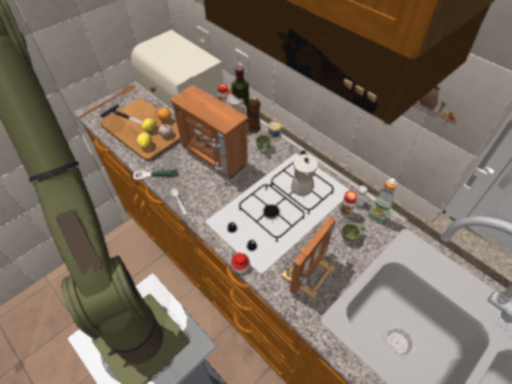

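View pics/top0.png

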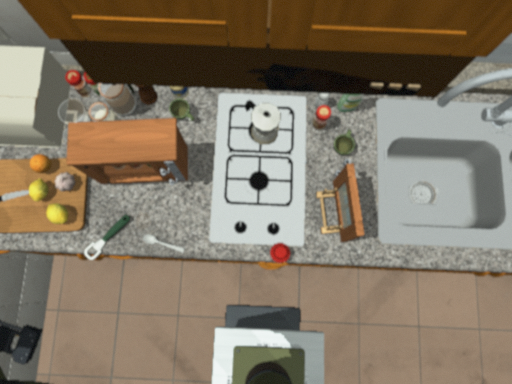

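```bash
cat > h.py <<'E'
import numpy as np,cv2
from scipy.optimize import minimize
from scipy.spatial.transform import Rotation as R
from plant import r
def proj(k,P):
    p=R.from_quat(k["rotation"]).inv().apply(np.atleast_2d(P)-k["eye"]); p=p*[1,-1,-1]
    u=p@np.array(k["intrinsics"]).T; return u[:,:2]/u[:,2:]
def box(x0,x1,y0,y1,z0,z1): return np.array([[x,y,z] for x in(x0,x1) for y in(y0,y1) for z in(z0,z1)])
S=4
def hullmask(pts):
    m=np.zeros((384*S,512*S),np.uint8)
    cv2.fillConvexPoly(m,cv2.convexHull(np.round((pts+.5)*S*16).astype(np.int32)),255,shift=4)
    return cv2.resize(m,(512,384),interpolation=cv2.INTER_AREA)/255.
def iou(boxes,obs,T):
    s=0
    for k,m in obs:
        h=np.max([hullmask(proj(k,T(b))) for b in boxes],axis=0)
        s+=np.abs(h-m).sum()/m.sum()
    return s
def fit(boxes,obs,T,x0,sc):
    sc=np.array(sc);x0=np.array(x0)
    f=lambda d:iou(boxes,obs,lambda b:T(x0+d*sc,b))
    best=None
    sim=np.vstack([np.zeros(len(x0)),np.eye(len(x0))])
    o=minimize(f,np.zeros(len(x0)),method="Nelder-Mead",options=dict(initial_simplex=sim,xatol=.02,fatol=1e-5,maxiter=250))
    o=minimize(f,o.x,method="Nelder-Mead",options=dict(initial_simplex=o.x+sim*.5,xatol=.02,fatol=1e-5,maxiter=250))
    return x0+o.x*sc,o.fun
def T2(p,b,z=0.): # x,y,yaw
    return R.from_euler("z",p[2]).apply(b)+[p[0],p[1],z]
def Tdoor(p,b): # x,y,yaw,lean about door y (through bottom centre)
    return (R.from_euler("z",p[2])*R.from_euler("y",p[3])).apply(b)+[p[0],p[1],.022]
CAB=[box(-.055,.055,-.133,.133,0,.265)]
DOOR=[box(-.01,.01,-.095,.095,0,.2),box(-.0085,.0085,-.1145,-.09,.03,.056),box(-.0085,.0085,-.1145,-.09,.15,.176)]
def sil(c,t):
    d=r.silhouettes(c,t); return d[0]["pixels"],d[0]["confidence"]
E
python3 - <<'E'
from h import *
obs={"cabinet":[],"door":[]}
for c in("scene","top"):
    im=r.snapshot(c);k=r.get_calibration(c)
    for t in obs:
        m,cf=sil(c,t); print(c,t,cf,m.sum())
        np.save(f"pics/{c}_{t}.npy",m)
        if t=="cabinet":
            cs,_=cv2.findContours(m.astype(np.uint8),0,2); big=max(cs,key=cv2.contourArea)
            mm=np.zeros((384,512),np.uint8); cv2.fillConvexPoly(mm,cv2.convexHull(big),1); m=mm
        obs[t].append((k,m.astype(float)))
for n in(obs["cabinet"][:1],obs["cabinet"][1:],obs["cabinet"]):
    print("cab",fit(CAB,n,T2,[.62,.39,0.05],[.01,.01,.08]))
for y0 in(1.5,-1.5):
  for n in(obs["door"][:1],obs["door"][1:],obs["door"]):
    print("door",y0,fit(DOOR,n,Tdoor,[.5,-.17,y0,0],[.01,.01,.1,.03]))
E
```

```text
scene cabinet 0.56 4608
scene door 0.85 1290
top cabinet 0.93 7116
top door 0.97 1750
cab (array([0.63085419, 0.42031716, 0.14619259]), np.float64(0.06474848112626193))
cab (array([0.6216018 , 0.41042723, 0.08923224]), np.float64(0.03187326489510638))
cab (array([0.62294025, 0.4109934 , 0.09899517]), np.float64(0.12178340464199977))
door 1.5 (array([ 0.50889437, -0.19255654,  1.71798645, -0.01629623]), np.float64(0.07750721994224047))
door 1.5 (array([ 0.50611409, -0.19820163,  1.70428808,  0.00587816]), np.float64(0.06287955182072828))
door 1.5 (array([ 0.50547349, -0.19569664,  1.71786692, -0.00559551]), np.float64(0.1711812042646516))
door -1.5 (array([ 0.51284503, -0.19177368, -1.42643556,  0.01838164]), np.float64(0.09877488980088159))
door -1.5 (array([ 0.51628445, -0.19652278, -1.43380443, -0.00446102]), np.float64(0.10327394957983195))
door -1.5 (array([ 0.51415887, -0.19357601, -1.42330758,  0.00984154]), np.float64(0.23950665537532842))
```

```bash
python3 - <<'E'
from h import *
s=r.get_state();k=r.get_calibration("wrist");print(k)
Rt=R.from_quat(s["eef_rot"]);print("tool axes\n",Rt.as_matrix().round(3))
print("cam in tool",Rt.inv().apply(k["eye"]-s["tool_pos"]),(Rt.inv()*R.from_quat(k["rotation"])).as_matrix().round(3))
im=r.snapshot("wrist")
def crop(f,x,y,w,h,s): 
    i=cv2.imread(f)[y:y+h,x:x+w]; return cv2.resize(i,None,fx=s,fy=s,interpolation=cv2.INTER_CUBIC)
a=crop("pics/top0.png",60,110,140,80,2.8);b=crop("pics/scene0.png",160,80,100,100,3)
c=crop("pics/top0.png",310,155,60,95,3)
w=np.zeros((600,800,3),np.uint8); w[:a.shape[0],:a.shape[1]]=a; w[:b.shape[0],400:700]=b; w[300:300+c.shape[0],:c.shape[1]]=c
q=cv2.resize(im,(400,300)); w[300:,400:]=q
cv2.imwrite("pics/m1.png",w)
E
```

```text
{'intrinsics': array([[302.00576737,   0.        , 252.96982348],
       [  0.        , 302.00576737, 188.35931259],
       [  0.        ,   0.        ,   1.        ]]), 'eye': array([0.08714753, 0.62301398, 0.38426945]), 'rotation': array([-0.10172649, -0.07921288,  0.6105625 ,  0.78140289])}
tool axes
 [[-0.97   0.241 -0.   ]
 [ 0.241  0.97   0.   ]
 [ 0.     0.    -1.   ]]
cam in tool [ 0.06578582  0.00062399 -0.08152223] [[-0.001  0.967  0.256]
 [ 1.     0.     0.001]
 [ 0.001  0.256 -0.967]]
```

View pics/m1.png

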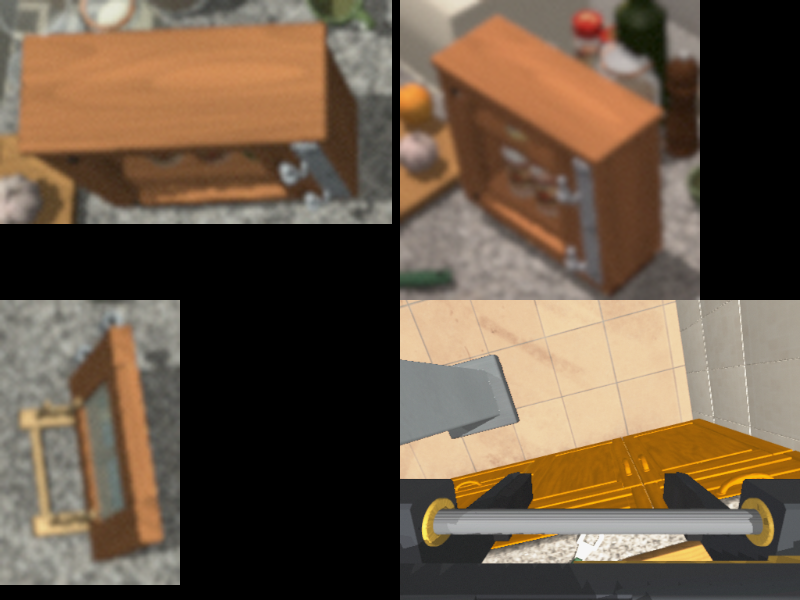

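>>> play_rows(translation=[[-0.0325,-0.018,-0.003],[-0.0325,-0.018,-0.003],[-0.0325,-0.018,-0.003],[-0.0325,-0.018,-0.003],[-0.0325,-0.018,-0.003],[-0.0325,-0.018,-0.003],[-0.0325,-0.018,-0.003],[-0.0325,-0.018,-0.003],[-0.0325,-0.018,-0.003],[-0.0325,-0.018,-0.003],[-0.0325,-0.018,0],[-0.0325,-0.018,0]], delta_rot=[[0,0,0],[0,0,0],[0,0,0],[0,0,0],[0,0,0],[0,0,0],[0,0,0],[0,0,0],[0,0,0],[0,0,0],[0,0,0],[0,0,0]], grip=[1,1,1,1,1,1,1,1,1,1,1,1])

```text
clock: 2.95
tool_pos: [0.4781, 0.3019, 0.3329]
eef_rot: [0.122, 0.993, 0.0, 0.0]
contact_force: [0.3, -0.0, 0.0]
opening: 1.001
finger_force: 0.0
```

>>> play_rows(translation=[[0,0,0],[0,0,0],[0,0,0],[0,0,0],[0,0,0],[0,0,0],[0,0,0],[0,0,0],[0,0,0],[0,0,0],[0,0,0],[0,0,0],[0,0,0],[0,0,0],[0,0,0],[0,0,0],[0,0,0]], delta_rot=[[0,0,10],[0,0,10],[0,0,10],[0,0,10],[0,0,10],[0,0,10],[0,0,10],[0,0,10],[0,0,10],[0,0,10],[0,0,10],[0,0,10],[0,0,10],[0,0,10],[0,0,10],[0,0,10],[0,0,0]], grip=[1,1,1,1,1,1,1,1,1,1,1,1,1,1,1,1,1])

```text
clock: 5.08
tool_pos: [0.477, 0.3031, 0.3326]
eef_rot: [0.999, 0.054, -0.0, 0.0]
contact_force: [-0.4, -0.2, 0.5]
opening: 1.0
finger_force: 0.0
```

```bash
python3 - <<'E'
from h import *
s=r.get_state();print(s["clock"],s["q"].round(2),s["tool_pos"],R.from_quat(s["eef_rot"]).as_matrix().round(3))
k=r.get_calibration("wrist");im=r.snapshot("wrist")
for t in("cabinet","seat_low","seat_top"): print(t,[(np.round(d["point"],4),round(d["confidence"],2)) for d in r.look_for("wrist",t)][:3])
p=[.622,.411,.093]
print("pred",proj(k,T2(p,np.array([[-.069,-.088,.217],[-.069,-.088,.195],[-.069,-.088,.097],[-.055,-.133,.265],[-.055,.133,.265],[-.055,-.124,.2]]))).round(1))
cv2.imwrite("pics/w1.png",cv2.resize(im,(800,600),interpolation=cv2.INTER_CUBIC)); np.savez("pics/w1.npz",im=im,**k)
E
```

```text
5.075 [-0.99  0.64  0.59  1.74 -0.44  0.9  -1.67] [0.47700497 0.30307668 0.33257503] [[ 0.994  0.107  0.   ]
 [ 0.107 -0.994 -0.   ]
 [-0.     0.    -1.   ]]
cabinet [(array([0.5739, 0.3553, 0.2615]), 0.78)]
seat_low [(array([0.5738, 0.3529, 0.265 ]), 0.8)]
seat_top [(array([0.5754, 0.3627, 0.2689]), 0.85)]
pred [[ 246.1   74.6]
 [ 246.8   78. ]
 [ 248.7   87.4]
 [ 344.3   31.6]
 [-252.2   22.3]
 [ 301.7   55.5]]
```

View pics/w1.png

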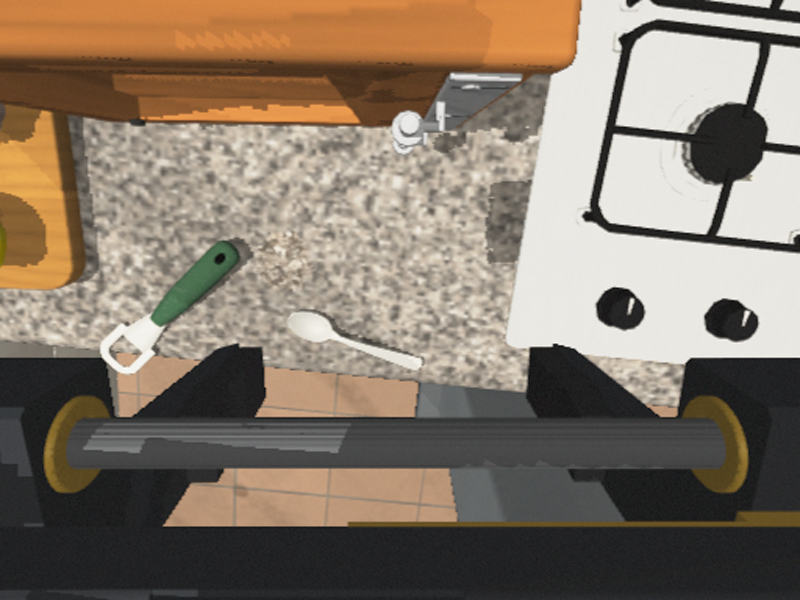

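```bash
cat > ov.py <<'E'
from h import *
def ov(im,k,p,x,y,w,h,s,strip=0):
    i=cv2.resize(im[y:y+h,x:x+w],None,fx=s,fy=s,interpolation=cv2.INTER_CUBIC)
    B=T2(p,CAB[0]); q=proj(k,B)
    for a in range(8):
        for b in range(a):
            if bin(a^b).count("1")==1:
                cv2.line(i,*[tuple(int(v) for v in np.clip(((q[c]+.5-[x,y])*s),-5000,5000)) for c in(a,b)],(0,255,0),1)
    for z in(.195,.217,.075,.097):
        u=(proj(k,T2(p,np.array([[-.069,-.088+strip,z]])))[0]+.5-[x,y])*s
        cv2.circle(i,tuple(int(v) for v in u),3,(255,0,255),1)
    return i
E
python3 - <<'E'
from ov import *
p=[.622,.411,.093]
w=np.zeros((600,800,3),np.uint8)
for f,c,(x,y,ww,hh,s),(ox,oy) in(("pics/top0.png","top",(60,110,140,80,2.8),(0,0)),("pics/scene0.png","scene",(160,80,100,100,3),(400,0)),("pics/w","wrist",(200,20,200,75,4),(0,300))):
    if c=="wrist": d=np.load("pics/w1.npz");im=d["im"];k={n:d[n] for n in("intrinsics","eye","rotation")}
    else: im=cv2.imread(f);k=r.get_calibration(c)
    i=ov(im,k,p,x,y,ww,hh,s); w[oy:oy+i.shape[0],ox:ox+i.shape[1]]=i
cv2.imwrite("pics/m2.png",w)
E
```

```text
(no output)
```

View pics/m2.png

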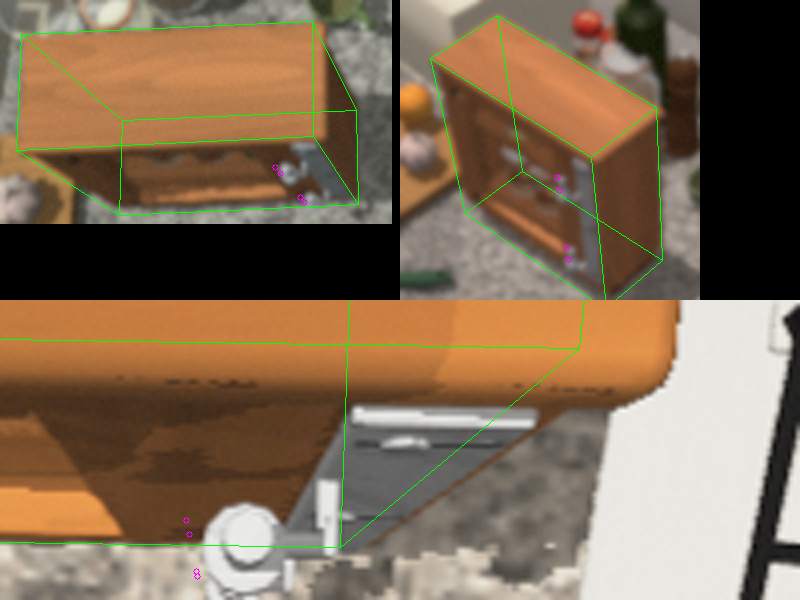

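>>> play_rows(translation=[[0,0.042,-0.008],[0,0.042,-0.008],[0,0.042,-0.008],[0,0.042,-0.008],[0,0.042,-0.008],[0,0.042,-0.008],[0,0.042,0],[0,0.042,0],[0,0.042,0],[0,0.042,0],[0,0.042,0],[-0.003,0.036,0],[0,0,0]], delta_rot=[[0,0,0],[0,0,0],[0,0,0],[0,0,0],[0,0,0],[0,0,0],[0,0,0],[0,0,0],[0,0,0],[0,0,0],[0,0,0],[0,0,0],[0,0,0]], grip=[1,1,1,1,1,1,1,1,1,1,1,1,1])

```text
clock: 6.9
tool_pos: [0.5257, -0.1964, 0.3811]
eef_rot: [0.999, 0.05, 0.0, 0.001]
contact_force: [-0.3, 0.7, 0.5]
opening: 1.001
finger_force: 0.0
```

```bash
python3 - <<'E'
from h import *
s=r.get_state();print(s["clock"],s["q"].round(2),s["tool_pos"],R.from_quat(s["eef_rot"]).as_matrix().round(3))
k=r.get_calibration("wrist");im=r.snapshot("wrist");np.savez("pics/w2.npz",im=im,**k)
d=np.load("pics/w1.npz");K=d["intrinsics"]
def ray(k,uv,z):
    c=np.linalg.inv(k["intrinsics"])@[uv[0],uv[1],1]; v=R.from_quat(k["rotation"]).apply(c*[1,-1,-1]); return k["eye"]+v*(z-k["eye"][2])/v[2]
print("pin",ray(d,(261.5,78.25),.217))
m,cf=sil("wrist","door");print(cf,m.sum())
p=[.5055,-.1957,1.718,-.005]
q=proj(k,Tdoor(p,DOOR[0]));print(q.round(0).tolist())
for b in DOOR:
    q=proj(k,Tdoor(p,b))
    for a in range(8):
        for c in range(a):
            if bin(a^c).count("1")==1: cv2.line(im,*[tuple(int(round(v)) for v in np.clip(q[e],-3000,3000)) for e in(a,c)],(0,255,0),1)
im[m&~cv2.erode(m.astype(np.uint8),np.ones((3,3))).astype(bool)]=(255,0,255)
cv2.imwrite("pics/w2.png",cv2.resize(im,(800,600),interpolation=cv2.INTER_CUBIC))
E
```

```text
6.9 [-0.06  0.57  0.57  1.68 -0.35  1.   -0.84] [ 0.52568844 -0.19642167  0.38106556] [[ 0.995  0.1    0.001]
 [ 0.1   -0.995 -0.002]
 [ 0.     0.002 -1.   ]]
pin [0.56037576 0.30735036 0.217     ]
0.56 4741
[[255.0, 101.0], [258.0, 95.0], [260.0, 227.0], [267.0, 310.0], [241.0, 101.0], [232.0, 96.0], [248.0, 228.0], [245.0, 311.0]]
```

View pics/w2.png

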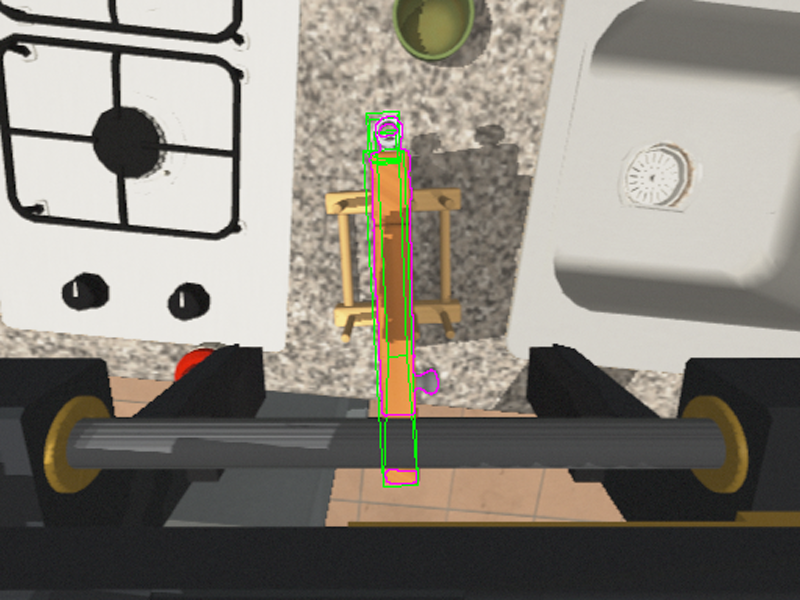

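```bash
python3 - <<'E'
import h
from h import *
d=np.load("pics/w2.npz");k={n:d[n] for n in("intrinsics","eye","rotation")}
m=sil("wrist","door")[0].astype(float);m[250:]=0
BX=DOOR+[box(-.04,-.01,.07,.08,.095,.105)]
hm=h.hullmask
def hm2(p):
    a=hm(p);a[250:]=0;return a
h.hullmask=hm2
for l in(-.03,-.015,0,.015,.03):
    print(l,fit(BX,[(k,m)],lambda p,b:Tdoor([*p,l],b),[.505,-.198,1.7],[.006,.006,.04]))
p,f=fit(BX,[(k,m)],Tdoor,[.505,-.198,1.7,0],[.006,.006,.04,.02]);print(p,f)
top=Tdoor(p,np.array([[0,-.022,.2],[0,0,.2],[0,-.106,.176]]));print(top)
# direct: rail top left/right edges per row
def ray(uv,z):
    c=np.linalg.inv(k["intrinsics"])@[uv[0],uv[1],1]; v=R.from_quat(k["rotation"]).apply(c*[1,-1,-1]); return k["eye"]+v*(z-k["eye"][2])/v[2]
L=[];
for v in range(105,245,10):
    c=np.flatnonzero(m[v]); L.append([v,c.min(),c.max()]+list(ray(((c.min()+c.max())/2,v),.222)[:2].round(4)))
print(np.array(L)[::3])
L=np.array(L);print(np.polyfit(L[:9,3],L[:9,4],1))
E
```

```text
-0.03 (array([ 0.50284101, -0.19197143,  1.69705406]), np.float64(0.08910857673215114))
-0.015 (array([ 0.50320063, -0.19494033,  1.69744913]), np.float64(0.0925492071081361))
0 (array([ 0.50366747, -0.19788194,  1.69803861]), np.float64(0.09552296175462774))
0.015 (array([ 0.50384431, -0.20100633,  1.69938646]), np.float64(0.09837015370336516))
0.03 (array([ 0.50426621, -0.20381712,  1.69788371]), np.float64(0.10210890954517117))
[ 0.50367754 -0.19843643  1.69792576  0.00276901] 0.09612390019359404
[[ 0.52542978 -0.19509778  0.22199923]
 [ 0.50360732 -0.1978871   0.22199923]
 [ 0.60876032 -0.18451357  0.19799933]]
[[ 1.050e+02  2.370e+02  2.620e+02  5.929e-01 -1.867e-01]
 [ 1.350e+02  2.380e+02  2.620e+02  5.703e-01 -1.893e-01]
 [ 1.650e+02  2.390e+02  2.630e+02  5.465e-01 -1.924e-01]
 [ 1.950e+02  2.410e+02  2.630e+02  5.215e-01 -1.957e-01]
 [ 2.250e+02  2.420e+02  2.640e+02  4.951e-01 -1.992e-01]]
[ 0.12014458 -0.2580626 ]
```

>>> play_rows(translation=[[0,-0.0013,0.016],[0,0,0.02],[0,0,0.02],[0,0,0.02],[0,0,0.02],[0,0,0.02],[0,0,0.012],[0,0,0.008],[0,0,0],[0,0,0],[0,0,0],[0,0,0],[0,0,0],[0,0,0],[0,0,0],[0,0,0]], delta_rot=[[0,0,-1.4],[0,0,0],[0,0,0],[0,0,0],[0,0,0],[0,0,0],[0,0,0],[0,0,0],[0,0,0],[0,0,0],[0,0,0],[0,0,0],[0,0,0],[0,0,0],[0,0,0],[0,0,0]], grip=[1,1,1,1,1,1,1,1,1,0,-1,-1,-1,-1,-1,-1], squeeze=55)

```text
clock: 9.05
tool_pos: [0.5264, -0.1916, 0.2447]
eef_rot: [0.998, 0.065, 0.0, 0.0]
contact_force: [-0.3, -2.0, 0.0]
opening: 0.23
finger_force: 17.7
```

>>> play_rows(translation=[[0,0,0],[0,0,0],[0,0,-0.005],[0,0,-0.01],[0,0,-0.015],[0,0,-0.015],[0,0,-0.015],[0,0,-0.015],[0,0,-0.015],[0,0,-0.015],[0,0,-0.01],[0,0,0],[0,0,0]], delta_rot=[[0,0,0],[0,0,0],[0,0,0],[0,0,0],[0,0,0],[0,0,0],[0,0,0],[0,0,0],[0,0,0],[0,0,0],[0,0,0],[0,0,0],[0,0,0]], grip=[-1,-1,-1,-1,-1,-1,-1,-1,-1,-1,-1,-1,-1])

```text
clock: 10.68
tool_pos: [0.5261, -0.1912, 0.3592]
eef_rot: [0.998, 0.065, -0.001, -0.0]
contact_force: [-0.5, 0.3, -5.4]
opening: 0.222
finger_force: 54.7
```

```bash
python3 - <<'E'
from h import *
s=r.get_state();Rt=R.from_quat(s["eef_rot"]);print(s["clock"],s["tool_pos"],Rt.as_matrix().round(4).tolist(),s["contact_force"],s["moment"],s["finger_force"],s["opening"])
k=r.get_calibration("wrist");im=r.snapshot("wrist");np.savez("pics/w3.npz",im=im,**k)
# expected barrel top mouth: tool frame x=+.084 , z = .045+(.178-.176)
for z in(.045+.18-.176,.045+.18-.2):
    print(proj(k,s["tool_pos"]+Rt.apply([.084,0,z])).round(1))
a=cv2.resize(im[20:145,180:340],None,fx=5,fy=5,interpolation=cv2.INTER_CUBIC)[:600]
cv2.imwrite("pics/w3.png",a)
E
```

```text
10.675 [ 0.52612051 -0.19119586  0.35919923] [[0.9916, 0.1294, -0.0011], [0.1294, -0.9916, 0.0007], [-0.001, -0.0008, -1.0]] [-0.49832887  0.32618788 -5.43314202] [0.01704175 0.1057214  0.06894255] 54.70572783378884 0.22201943069344862
[[254.5  60.9]]
[[254.8  49.8]]
```

View pics/w3.png

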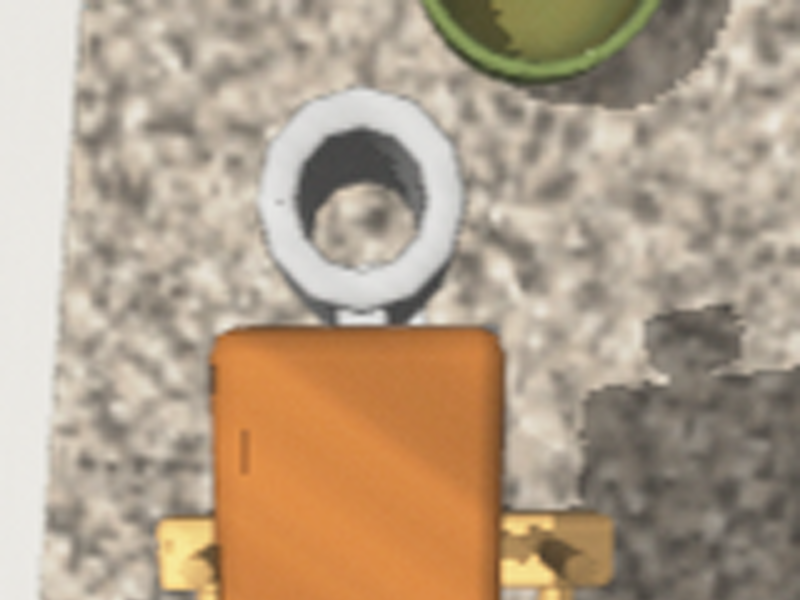

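```bash
cat >> h.py <<'E'
def ldk(f):
    d=np.load(f); return d["im"],{n:d[n] for n in("intrinsics","eye","rotation")}
def dirv(k,uv):
    c=np.linalg.inv(k["intrinsics"])@[uv[0],uv[1],1]; return R.from_quat(k["rotation"]).apply(c*[1,-1,-1])
def rayz(k,uv,z):
    v=dirv(k,uv); return k["eye"]+v*(z-k["eye"][2])/v[2]
def raytool(k,uv,z,s):
    Rt=R.from_quat(s["eef_rot"]); e=Rt.inv().apply(k["eye"]-s["tool_pos"]); v=Rt.inv().apply(dirv(k,uv)); return e+v*(z-e[2])/v[2]
E
python3 - <<'E'
from h import *
s=r.get_state()
im,k=ldk("pics/w3.npz")
print("barrel top",raytool(k,(251.9,58.9),.049,s),"low",raytool(k,(252.3,66.1),.075,s))
im,k=ldk("pics/w1.npz")
for n,uv in(("lid front low L",(210,39)),("lid front low R",(345,43.5)),("lid corner R",(369,38))):
    for z in(.265,.25): print(n,z,rayz(k,uv,z).round(4))
print("pin",rayz(k,(261.5,78.25),.217),"collar",rayz(k,(260.8,79.5),.195))
print("striptop",rayz(k,(288.5,48.5),.25),rayz(k,(333.5,49.5),.25))
E
```

```text
barrel top [ 0.08483032 -0.00102595  0.049     ] low [ 0.0853726 -0.0009164  0.075    ]
lid front low L 0.265 [0.5701 0.3332 0.265 ]
lid front low L 0.25 [0.5729 0.3355 0.25  ]
lid front low R 0.265 [0.5748 0.2723 0.265 ]
lid front low R 0.25 [0.578  0.2684 0.25  ]
lid corner R 0.265 [0.5782 0.2619 0.265 ]
lid corner R 0.25 [0.5818 0.257  0.25  ]
pin [0.56037576 0.30735036 0.217     ] collar [0.56153446 0.30735078 0.195     ]
striptop [0.5727579  0.29609067 0.25      ] [0.57471186 0.2736095  0.25      ]
```

>>> play_rows(translation=[[-0.002,-0.012,0],[-0.002,-0.022,0],[-0.002,-0.032,0],[-0.002,-0.036,0],[-0.002,-0.036,0],[-0.002,-0.036,0],[-0.002,-0.036,0],[-0.002,-0.036,0],[-0.002,-0.036,0],[-0.002,-0.036,0],[-0.002,-0.036,0],[-0.002,-0.036,0],[-0.0025,-0.036,0.005],[0,-0.032,0.01],[0,-0.022,0.01],[0,-0.012,0.005],[0,0,0],[0,0,0],[0,0,0]], delta_rot=[[0,0,0],[0,0,0],[0,0,0],[0,0,0],[0,0,0],[0,0,0],[0,0,0],[0,0,0],[0,0,0],[0,0,0],[0,0,0],[0,0,0],[0,0,0],[0,0,0],[0,0,0],[0,0,0],[0,0,1],[0,0,0.7],[0,0,0]], grip=[-1,-1,-1,-1,-1,-1,-1,-1,-1,-1,-1,-1,-1,-1,-1,-1,-1,-1,-1])

```text
clock: 13.1
tool_pos: [0.437, 0.2918, 0.3302]
eef_rot: [0.999, 0.049, 0.0, 0.0]
contact_force: [-0.5, 0.6, -5.2]
opening: 0.22
finger_force: 54.7
```

```bash
cat > look.py <<'E'
from h import *
import sys
n=sys.argv[1]
s=r.get_state();Rt=R.from_quat(s["eef_rot"]);print(s["clock"],s["tool_pos"],Rt.as_matrix().round(4).tolist(),s["contact_force"].round(2),s["moment"].round(3),s["finger_force"],s["opening"])
k=r.get_calibration("wrist");im=r.snapshot("wrist");np.savez(f"pics/{n}.npz",im=im,pos=s["tool_pos"],rot=s["eef_rot"],**k)
pin=np.array([.5604,.3074,.217]); print("pin px",proj(k,pin))
for z in(.0467,.0727): print("barrel px",proj(k,s["tool_pos"]+Rt.apply([.0845,-.001,z])))
print("pin in tool",Rt.inv().apply(pin-s["tool_pos"]))
if len(sys.argv)>2:
    cv2.imwrite(f"pics/{n}.png",cv2.resize(im[5:105,185:318],None,fx=6,fy=6,interpolation=cv2.INTER_CUBIC)[:600])
E
python3 look.py w4
```

```text
13.1 [0.4370303  0.29179834 0.33018921] [[0.9952, 0.0976, 0.0008], [0.0976, -0.9952, -0.0], [0.0008, 0.0001, -1.0]] [-0.48  0.55 -5.16] [-0.006  0.044 -0.004] 54.705119139980525 0.21951363514330627
pin px [[247.81161504   2.21265669]]
barrel px [[251.89034846  58.53685971]]
barrel px [[252.0703083   67.11378949]]
pin in tool [ 0.12421491 -0.00349977  0.11328592]
```

>>> play_rows(translation=[[0.006,-0.0015,0],[0.01,-0.001,0],[0.01,0,0],[0.009,0,0],[0.0045,0,0.005],[0,0,0.008],[0,0,0.005],[0,0,0],[0,0,0]], delta_rot=[[0,0,0],[0,0,0],[0,0,0],[0,0,0],[0,0,0],[0,0,0],[0,0,0],[0,0,0],[0,0,0]], grip=[-1,-1,-1,-1,-1,-1,-1,-1,-1])

```text
clock: 14.28
tool_pos: [0.4755, 0.2995, 0.3119]
eef_rot: [0.999, 0.05, 0.0, -0.0]
contact_force: [-0.0, 0.0, -4.5]
opening: 0.226
finger_force: 54.7
```

```bash
python3 look.py w5 v
```

```text
14.275 [0.47546274 0.29946789 0.31185069] [[0.995, 0.1, 0.0001], [0.1, -0.995, 0.0002], [0.0002, -0.0002, -1.0]] [-0.04  0.04 -4.49] [ 0.004  0.129 -0.006] 54.70564440591261 0.22608903628797106
pin px [[255.14978574  70.89896916]]
barrel px [[251.90724766  58.62644419]]
barrel px [[252.08343035  67.18986278]]
pin in tool [0.08529047 0.00062092 0.09486338]
```

View pics/w5.png

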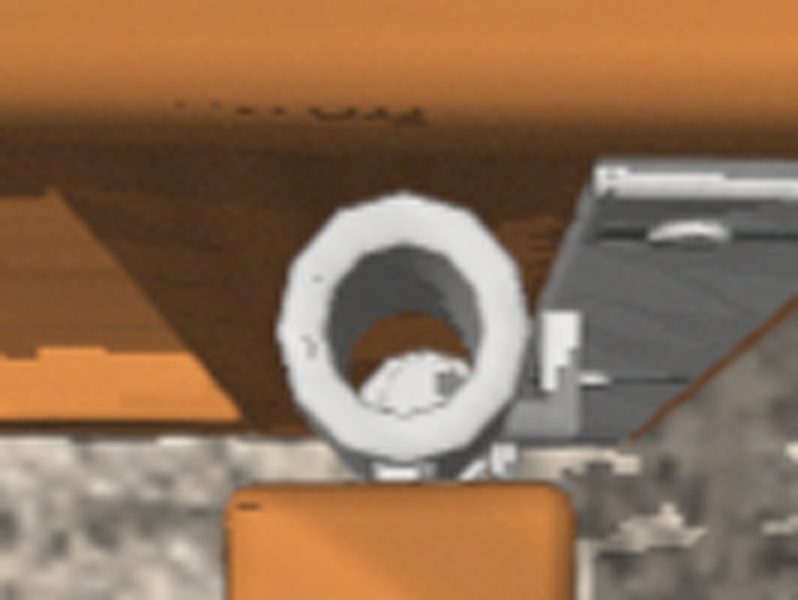

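>>> play_rows(translation=[[0.0008,0,0.006],[0,0,0.006],[0,0,0.003],[0,0,0],[0,0,0]], delta_rot=[[0,0,0],[0,0,0],[0,0,0],[0,0,0],[0,0,0]], grip=[-1,-1,-1,-1,-1])

```text
clock: 14.95
tool_pos: [0.4765, 0.2995, 0.2968]
eef_rot: [0.999, 0.05, 0.0, -0.0]
contact_force: [0.3, -0.3, -3.5]
opening: 0.224
finger_force: 54.7
```

```bash
python3 look.py w6; python3 - <<'E'
from h import *
im,k=ldk("pics/w6.npz"); a=im.astype(int)
print("     "," ".join(f"{c:3d}" for c in range(236,270)))
for v in range(36,84): print(v,"g"," ".join(f"{x:3d}" for x in a[v,236:270,0]))
E
```

```text
14.95 [0.47646152 0.29948642 0.29680091] [[0.995, 0.0998, 0.0003], [0.0998, -0.995, 0.0001], [0.0003, -0.0001, -1.0]] [ 0.35 -0.33 -3.51] [-0.01   0.117 -0.007] 54.705613169353455 0.22391783436721624
pin px [[255.16946453  69.46057476]]
barrel px [[251.92569375  58.58274947]]
barrel px [[252.1012875  67.151426 ]]
pin in tool [0.08428461 0.00051613 0.0798268 ]
      236 237 238 239 240 241 242 243 244 245 246 247 248 249 250 251 252 253 254 255 256 257 258 259 260 261 262 263 264 265 266 267 268 269
36 g  28  30  30  30  31  33  28  33  30  30  26  29  28  28  30  54  62  43  31  30  33  29  26  32  30  31  30  28  26  32  30  30  30  29
37 g  29  28  28  33  27  31  29  31  31  34  33  38  66  87  98 138 150 123  97  77  53  43  30  27  26  28  32  31  32  29  29  26  31  28
38 g  30  29  36  27  31  28  30  37  53  75  93 113 154 193 212 218 219 218 213 176 139 114  88  72  49  38  30  29  29  30  34  28  28  23
39 g  32  29  32  29  33  64  84  97 134 172 200 211 213 215 216 218 220 221 221 220 218 207 196 167 123 101  74  52  28  27  31  28  28  24
40 g  24  30  31  32  66 148 189
[... 5471 characters left out ...]
 177 181 183 157 117 116 139 168 193 200 203 205 207 208 207 208 210 210 210 209 207 204 200 195 168 140 111  76  72  76  95 104 127 148
80 g 171 177 176 169 144 110 101 104 110 129 150 169 188 196 197 201 201 197 195 191 179 158 130 102  80  74  73  69  76  98 124 119 129 147
81 g 171 174 171 161 148 122 104 101  88  86  94 104 121 134 160 172 180 169 149 124 101  92  74  74  72  73  74  81 119 142 133 112 131 149
82 g 169 171 168 154 141 138 122 103  97  94  93 142 183 179 150 130 122 131 152 149 163 139  72  72  71  73  82 140 205 199 145 118 130 148
83 g 167 170 164 150 132 134 142 125 103  96  93 140 200 220 217 216 217 216 216 219 203 137  73  75  73  83 142 208 211 152 114 117 127 146
```

>>> play_rows(translation=[[-0.0007,0.0014,0],[0,0,0.002],[0,0,0.001],[0,0,0],[0,0,0]], delta_rot=[[0,0,0],[0,0,0],[0,0,0],[0,0,0],[0,0,0]], grip=[-1,-1,-1,-1,-1])

```text
clock: 15.62
tool_pos: [0.4758, 0.298, 0.2937]
eef_rot: [0.999, 0.05, 0.0, -0.0]
contact_force: [0.1, -0.6, -4.0]
opening: 0.225
finger_force: 54.7
```

```bash
python3 look.py w7; python3 - <<'E'
from h import *
im,k=ldk("pics/w7.npz"); a=im.astype(int)
print("     "," ".join(f"{c:3d}" for c in range(238,268)))
for v in range(50,76): print(v,"g"," ".join(f"{x:3d}" for x in a[v,238:268,0]))
E
```

```text
15.625 [0.47580102 0.29804798 0.29371733] [[0.995, 0.0999, 0.0001], [0.0999, -0.995, 0.0001], [0.0001, -0.0001, -1.0]] [ 0.11 -0.56 -3.98] [ 0.008  0.05  -0.017] 54.705234160646796 0.22451570411815458
pin px [[252.43668532  66.92421363]]
barrel px [[251.93033449  58.61316754]]
barrel px [[252.10459658  67.17781183]]
pin in tool [ 0.08510455 -0.00084722  0.07672348]
      238 239 240 241 242 243 244 245 246 247 248 249 250 251 252 253 254 255 256 257 258 259 260 261 262 263 264 265 266 267
50 g 215 208 201 192 151  92  71  71  71  70  73  72  68  69  70  69  68  80  85  92  95  99 101 131 187 217 220 222 222 221
51 g 214 206 194 152  92  72  73  73  72  71  73  70  71  72  70  70  71  71  70  82  96  99 101 109 147 197 219 222 222 220
52 g 210 200 165 105  73  71  70  74  73  72  71  71  71  70  70  71  70  70  71  72  84  98 103 104 113 151 206 220 220 219
53 g 207 188 130  74  72  73  70  70  72  72  71  71  71  71  70  72  69  70  71  70  72  88 100 107 108 119 184 219 221 219
54 g 205 180 126  75  71  71  73  70  71  70  73  72  74  73  67  71  72  71  73  71  72  70  92 108 111 1
[... 1943 characters left out ...]
125 129 130 132 128 128 128 128 129 126 124 146 197 219 222 220 218 212 206
71 g 218 219 218 216 213 210 177 142 131 121 124 128 128 129 128 127 127 128 127 124 122 144 193 217 219 221 219 215 211 203
72 g 186 220 219 217 216 213 200 169 134 123 128 126 125 126 127 124 126 131 132 134 145 186 216 221 220 216 214 210 206 196
73 g 187 221 219 219 217 215 213 212 203 194 173 140 132 131 132 128 131 163 188 207 218 220 222 220 218 213 210 205 196 165
74 g 198 217 219 219 219 216 216 215 215 215 216 216 211 186 177 190 207 217 219 220 222 223 223 219 216 212 204 195 165 111
75 g 154 200 217 219 218 218 217 215 217 218 219 219 219 219 220 221 222 222 222 223 221 220 219 217 215 209 198 167 107  75
```

>>> play_rows(translation=[[0.0003,0,0.001],[0,0,0.001],[0,0,0.001],[0,0,0.001],[0,0,0.001],[0,0,0.001],[0,0,0]], delta_rot=[[0,0,0],[0,0,0],[0,0,0],[0,0,0],[0,0,0],[0,0,0],[0,0,0]], grip=[-1,-1,-1,-1,-1,-1,-1])

```text
clock: 16.55
tool_pos: [0.476, 0.2981, 0.2877]
eef_rot: [0.999, 0.05, -0.0, -0.0]
contact_force: [-0.9, 0.1, -3.7]
opening: 0.224
finger_force: 54.7
```

>>> play_rows(translation=[[0,0,0.001],[0,0,0.001],[0,0,0.001],[0,0,0]], delta_rot=[[0,0,0],[0,0,0],[0,0,0],[0,0,0]], grip=[-1,-1,-1,-1])

```text
clock: 17.05
tool_pos: [0.4761, 0.2981, 0.2846]
eef_rot: [0.999, 0.05, 0.0, -0.0]
contact_force: [0.6, 0.6, -5.3]
opening: 0.222
finger_force: 54.7
```

>>> play_rows(translation=[[0,0,0.001],[0,0,0.001],[0,0,0.001],[0,0,0.001],[0,0,0]], delta_rot=[[0,0,0],[0,0,0],[0,0,0],[0,0,0],[0,0,0]], grip=[-1,-1,-1,-1,-1])

```text
clock: 17.68
tool_pos: [0.4761, 0.2981, 0.2806]
eef_rot: [0.999, 0.05, -0.0, -0.0]
contact_force: [0.0, 0.1, -5.3]
opening: 0.221
finger_force: 54.7
```

```bash
python3 look.py w8; python3 - <<'E'
from h import *
im,k=ldk("pics/w8.npz"); a=im.astype(int)
print("     "," ".join(f"{c:3d}" for c in range(238,268)))
for v in range(44,76): print(v,"g"," ".join(f"{x:3d}" for x in a[v,238:268,0]))
E
```

```text
17.675 [0.47607392 0.29807642 0.28060816] [[0.995, 0.0999, -0.0], [0.0999, -0.995, 0.0], [-0.0, -0.0, -1.0]] [ 0.    0.14 -5.26] [ 0.243  0.046 -0.019] 54.72761551849544 0.22147424266584037
pin px [[252.39410395  63.75921899]]
barrel px [[251.93597239  58.63764041]]
barrel px [[252.11028659  67.19858789]]
pin in tool [ 0.08483702 -0.00084835  0.06360642]
      238 239 240 241 242 243 244 245 246 247 248 249 250 251 252 253 254 255 256 257 258 259 260 261 262 263 264 265 266 267
44 g 201 219 220 217 215 213 214 213 212 211 208 205 199 194 199 203 206 211 214 217 220 220 224 223 222 219 216 202 146  65
45 g 218 219 218 218 215 213 208 205 205 199 195 191 166 144 157 169 187 195 205 211 216 219 221 222 222 221 220 216 193 134
46 g 218 218 218 216 214 211 198 190 187 165 140 118  87  79  78  88 109 127 159 191 205 213 219 222 221 223 221 219 216 190
47 g 217 215 214 214 211 204 172 114  85  84  77  73  72  72  75  76  80  86  93 102 126 181 214 218 221 221 222 221 220 215
48 g 214 214 212 209 202 181 131  77  72  74  71  73  72  72  75  79  80  83  88  90  96 139 189 215 219 222 223 221 
[... 2682 characters left out ...]
128 127 129 125 126 128 127 127 125 119 120 163 206 221 222 220 216 211 205
71 g 220 217 217 215 213 200 173 149 109  84 106 123 126 124 126 126 125 126 123 120 112 146 197 216 219 220 218 216 209 200
72 g 220 220 219 217 215 214 192 151 116  99  98 108 114 114 118 121 119 124 124 130 164 204 218 221 218 215 212 211 203 194
73 g 218 221 220 218 216 216 213 210 201 184 157 129 117 108 111 120 131 163 191 209 217 220 222 220 217 213 209 204 195 161
74 g 210 219 219 219 218 216 216 214 215 215 215 216 209 182 177 197 213 217 219 220 222 222 221 219 215 210 203 193 161 105
75 g 168 207 218 219 219 218 217 215 216 217 218 218 220 219 220 223 223 223 222 221 221 220 219 216 212 207 194 163 106  71
```

>>> play_rows(translation=[[0,0,0.001],[0,0,0.001],[0,0,0.001],[0,0,0.001],[0,0,0.001],[0,0,0]], delta_rot=[[0,0,0],[0,0,0],[0,0,0],[0,0,0],[0,0,0],[0,0,0]], grip=[-1,-1,-1,-1,-1,-1])

```text
clock: 18.48
tool_pos: [0.4761, 0.298, 0.2756]
eef_rot: [0.999, 0.05, -0.0, 0.0]
contact_force: [0.6, 0.8, -4.2]
opening: 0.225
finger_force: 54.7
```

```bash
python3 -c "
from h import *
s=r.get_state();print(s['contact_force'],s['moment'],s['tool_pos'])"
```

```text
[ 0.58254624  0.84705821 -4.16994632] [0.23395116 0.03776141 0.06988097] [0.47606404 0.29803959 0.27560025]
```

>>> play_rows(translation=[[0,0,0.001],[0,0,0.001],[0,0,0.001],[0,0,0.001],[0,0,0.001],[0,0,0.001],[0,0,0]], delta_rot=[[0,0,0],[0,0,0],[0,0,0],[0,0,0],[0,0,0],[0,0,0],[0,0,0]], grip=[-1,-1,-1,-1,-1,-1,-1])

```text
clock: 19.35
tool_pos: [0.4761, 0.2981, 0.2696]
eef_rot: [0.999, 0.05, 0.0, -0.0]
contact_force: [-0.1, 0.1, -4.0]
opening: 0.221
finger_force: 54.7
```

>>> play_rows(translation=[[0,0,0.0007],[0,0,0.0007],[0,0,0.0006],[0,0,0]], delta_rot=[[0,0,0],[0,0,0],[0,0,0],[0,0,0]], grip=[-1,-1,-1,-1])

```text
clock: 19.85
tool_pos: [0.4761, 0.2981, 0.2677]
eef_rot: [0.999, 0.05, -0.0, -0.0]
contact_force: [-0.3, 0.9, -4.6]
opening: 0.223
finger_force: 54.7
```

>>> play_rows(translation=[[0,0,0.0005],[0,0,0.0005],[0,0,0]], delta_rot=[[0,0,0],[0,0,0],[0,0,0]], grip=[-1,-1,-1])

```text
clock: 20.23
tool_pos: [0.476, 0.2981, 0.2671]
eef_rot: [0.999, 0.05, 0.0, -0.0]
contact_force: [-2.8, 0.8, 1.6]
opening: 0.224
finger_force: 54.8
```

>>> play_rows(translation=[[0,0,0],[0,0,0],[0,0,0],[0,0,0],[0,0,0],[0,0,0],[0,0,0],[0,0,0],[0,0,0],[0,0,-0.01],[0,0,-0.02],[0,0,-0.02],[0,0,-0.02],[0,0,-0.01],[0,0,0]], delta_rot=[[0,0,0],[0,0,0],[0,0,0],[0,0,0],[0,0,0],[0,0,0],[0,0,0],[0,0,0],[0,0,0],[0,0,0],[0,0,0],[0,0,0],[0,0,0],[0,0,0],[0,0,0]], grip=[-1,-1,-0.5,-0.3,0,0.3,0.6,1,1,1,1,1,1,1,1])

```text
clock: 22.1
tool_pos: [0.4763, 0.2981, 0.3474]
eef_rot: [0.999, 0.05, 0.001, -0.0]
contact_force: [-0.5, -0.0, 1.0]
opening: 0.999
finger_force: 0.0
```

```bash
python3 look.py w9; python3 - <<'E'
from h import *
im,k=ldk("pics/w9.npz"); w=np.zeros((600,800,3),np.uint8)
w[:300,:400]=cv2.resize(im,(400,300),interpolation=cv2.INTER_AREA)
w[:300,400:]=cv2.resize(im[20:120,190:323],(400,300),interpolation=cv2.INTER_CUBIC)
for c,(x,y,ww,hh),ox in(("top",(110,110,100,75),0),("scene",(140,90,120,90),400)):
    i=r.snapshot(c)[y:y+hh,x:x+ww]; w[300:,ox:ox+400]=cv2.resize(i,(400,300),interpolation=cv2.INTER_CUBIC)
cv2.imwrite("pics/m3.png",w)
E
```

```text
22.1 [0.47629746 0.29814648 0.3473903 ] [[0.995, 0.1, 0.0012], [0.1, -0.995, 0.0009], [0.0013, -0.0008, -1.0]] [-0.5  -0.04  1.02] [-0.002  0.184 -0.043] 0.0 0.9986001043539692
pin px [[252.78281886  78.61887755]]
barrel px [[251.8975024   58.63325102]]
barrel px [[252.07796267  67.19575438]]
pin in tool [ 0.08444197 -0.00069132  0.13049739]
```

View pics/m3.png

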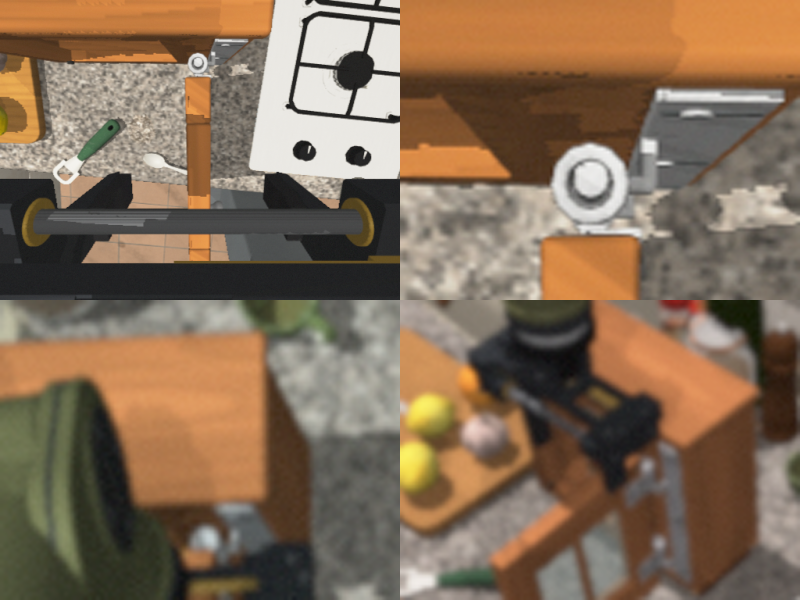

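>>> play_rows(translation=[[-0.015,0.01,0],[-0.02,0.01,0],[-0.02,0.01,0],[-0.01,0.006,0],[0,0,0],[0,0,0.01],[0,0,0.02],[0,0,0.02],[0,0,0.012],[0,0,0]], delta_rot=[[0,0,0],[0,0,0],[0,0,0],[0,0,0],[0,0,0],[0,0,0],[0,0,0],[0,0,0],[0,0,0],[0,0,0]], grip=[-1,-1,-1,-1,-1,-1,-1,-1,-1,-1], squeeze=10)

```text
clock: 23.5
tool_pos: [0.415, 0.2557, 0.2838]
eef_rot: [0.999, 0.05, -0.001, 0.0]
contact_force: [0.1, -0.4, 1.3]
opening: 0.005
finger_force: 0.0
```

```bash
python3 - <<'E'
from h import *
s=r.get_state();Rt=R.from_quat(s["eef_rot"]);print(s["clock"],s["tool_pos"],s["q"].round(2),s["opening"],s["contact_force"])
H=np.array([.5602,.3076]);rho=.15;y0=np.arctan2(Rt.as_matrix()[1,0],Rt.as_matrix()[0,0])
prev=s["tool_pos"][:2]
for phi in np.radians(np.arange(185.7,94,-5)):
    d=np.array([np.cos(phi),np.sin(phi)]);n=np.array([np.cos(phi+np.pi/2),np.sin(phi+np.pi/2)])
    nt=np.array([np.cos(y0)*n[0]+np.sin(y0)*n[1],np.sin(y0)*n[0]-np.cos(y0)*n[1]])
    st=.010+.009*abs(nt[0])+.0175*abs(nt[1])
    p=H+rho*d+st*n; dw=p-prev; prev=p
    print(np.degrees(phi).round(1),p.round(4),"dtool",(np.cos(y0)*dw[0]+np.sin(y0)*dw[1]).round(4),(np.sin(y0)*dw[0]-np.cos(y0)*dw[1]).round(4))
E
```

```text
23.5 [0.41495918 0.25570877 0.28381437] [-0.98  0.6   0.54  2.01 -0.5   0.66 -1.59] 0.005479032147461461 [ 0.08902191 -0.41406914  1.32268353]
185.7 [0.4137 0.2653] dtool -0.0003 -0.0097
180.7 [0.4106 0.2775] dtool -0.0019 -0.0125
175.7 [0.4085 0.2901] dtool -0.0008 -0.0127
170.7 [0.4074 0.303 ] dtool 0.0003 -0.0129
165.7 [0.4076 0.316 ] dtool 0.0014 -0.013
160.7 [0.4088 0.3292] dtool 0.0026 -0.0129
155.7 [0.4113 0.3423] dtool 0.0038 -0.0128
150.7 [0.415  0.3553] dtool 0.0049 -0.0126
145.7 [0.4198 0.368 ] dtool 0.0061 -0.0122
140.7 [0.4259 0.3804] dtool 0.0073 -0.0117
135.7 [0.4332 0.3922] dtool 0.0084 -0.0111
130.7 [0.4416 0.4034] dtool 0.0095 -0.0103
125.7 [0.4511 0.4139] dtool 0.0105 -0.0095
120.7 [0.4617 0.4235] dtool 0.0114 -0.0085
115.7 [0.4731 0.4322] dtool 0.0123 -0.0074
110.7 [0.4855 0.4397] dtool 0.013 -0.0063
105.7 [0.4985 0.4461] dtool 0.0136 -0.005
100.7 [0.5122 0.4512] dtool 0.0141 -0.0037
95.7 [0.5264 0.455 ] dtool 0.0145 -0.0023
```

>>> play_rows(translation=[[0,-0.005,0],[0,-0.005,0],[-0.001,-0.006,0],[-0.001,-0.006,0],[-0.0004,-0.0063,0],[-0.0004,-0.0063,0],[0.0002,-0.0065,0],[0.0002,-0.0065,0],[0.0007,-0.0065,0],[0.0007,-0.0065,0],[0.0013,-0.0065,0],[0.0013,-0.0065,0],[0.0019,-0.0064,0],[0.0019,-0.0064,0],[0.0025,-0.0063,0],[0.0025,-0.0063,0]], delta_rot=[[0,0,0],[0,0,0],[0,0,0],[0,0,0],[0,0,0],[0,0,0],[0,0,0],[0,0,0],[0,0,0],[0,0,0],[0,0,0],[0,0,0],[0,0,0],[0,0,0],[0,0,0],[0,0,0]], grip=[-1,-1,-1,-1,-1,-1,-1,-1,-1,-1,-1,-1,-1,-1,-1,-1])

```text
clock: 25.5
tool_pos: [0.4156, 0.3557, 0.2847]
eef_rot: [0.999, 0.05, 0.0, -0.0]
contact_force: [-0.2, -0.0, -0.7]
opening: 0.005
finger_force: 0.1
```

```bash
cat > ang.py <<'E'
from h import *
import sys
s=r.get_state();print(s["clock"],s["tool_pos"],s["contact_force"].round(2))
H=np.array([.5602,.3076])
obs=[]
for c in("scene","top"):
    r.snapshot(c);k=r.get_calibration(c)
    try:
        m,cf=sil(c,"door");print(c,cf,m.sum());obs.append((k,m.astype(float)))
        print([d["point"].round(3) for d in r.look_for(c,"door")][:1])
    except Exception as e: print(c,e)
# door hung: yaw a, hinge fixed at H ; only score pixels of model covered by mask edges (occlusions tolerated)
def T(a,b,z=.045):
    R0=R.from_euler("z",a); o=np.r_[H,z]-R0.apply([0,-.106,0]); return R0.apply(b)+o
for k,m in obs:
    res=[]
    for a in np.radians(np.arange(0,105,2.5)):
        h=np.max([hullmask(proj(k,T(a,b))) for b in DOOR],axis=0)
        res.append((round(float((m*(1-h)).sum()/m.sum()+.3*(h*(1-m)).sum()/h.sum()),3),round(float(np.degrees(a)),1)))
    print(sorted(res)[:4])
E
python3 ang.py
```

```text
25.5 [0.41560286 0.35570286 0.28473048] [-0.18 -0.01 -0.65]
scene 0.96 1966
scene 'list' object has no attribute 'round'
top 0.95 1178
top 'list' object has no attribute 'round'
[(0.076, 60.0), (0.082, 57.5), (0.084, 62.5), (0.096, 65.0)]
[(0.152, 60.0), (0.18, 62.5), (0.183, 57.5), (0.216, 65.0)]
```

>>> play_rows(translation=[[0.003,-0.0061,0],[0.003,-0.0061,0],[0.0036,-0.0058,0],[0.0036,-0.0058,0],[0.0042,-0.0055,0],[0.0042,-0.0055,0],[0.0048,-0.0052,0],[0.0048,-0.0052,0],[0.0052,-0.0047,0],[0.0052,-0.0047,0],[0.0057,-0.0043,0],[0.0057,-0.0043,0],[0.0061,-0.0037,0],[0.0061,-0.0037,0],[0.0065,-0.0031,0],[0.0065,-0.0031,0],[0.005,-0.0025,0],[0.004,-0.001,0]], delta_rot=[[0,0,0],[0,0,0],[0,0,0],[0,0,0],[0,0,0],[0,0,0],[0,0,0],[0,0,0],[0,0,0],[0,0,0],[0,0,0],[0,0,0],[0,0,0],[0,0,0],[0,0,0],[0,0,0],[0,0,0],[0,0,0]], grip=[-1,-1,-1,-1,-1,-1,-1,-1,-1,-1,-1,-1,-1,-1,-1,-1,-1,-1])

```text
clock: 28.05
tool_pos: [0.4944, 0.4442, 0.2847]
eef_rot: [0.999, 0.05, -0.0, -0.0]
contact_force: [-1.1, -0.4, -0.2]
opening: 0.007
finger_force: 0.1
```

```bash
sed -i '/look_for/d' ang.py; python3 ang.py
```

```text
28.05 [0.49440536 0.44415102 0.28467974] [-1.05 -0.43 -0.16]
scene 0.96 1683
top 0.82 1281
[(0.063, 17.5), (0.072, 20.0), (0.088, 22.5), (0.099, 15.0)]
[(0.168, 20.0), (0.171, 17.5), (0.196, 22.5), (0.229, 25.0)]
```

>>> play_rows(translation=[[0.004,-0.0015,0],[0.004,-0.0015,0],[0.004,-0.001,0],[0.004,-0.001,0],[0.004,-0.001,0],[0.003,-0.0005,0],[0.002,0,0],[0.002,0,0],[0,0,0]], delta_rot=[[0,0,0],[0,0,0],[0,0,0],[0,0,0],[0,0,0],[0,0,0],[0,0,0],[0,0,0],[0,0,0]], grip=[-1,-1,-1,-1,-1,-1,-1,-1,-1])

```text
clock: 29.38
tool_pos: [0.5205, 0.453, 0.2847]
eef_rot: [0.999, 0.05, 0.0, -0.0]
contact_force: [-0.2, -0.1, -0.5]
opening: 0.003
finger_force: 0.0
```

```bash
sed -i 's/105,2.5/60,1/' ang.py; python3 ang.py
```

```text
29.375 [0.5205358  0.4529814  0.28471885] [-0.23 -0.15 -0.46]
scene 0.57 1509
top 0.91 1240
[(0.067, 9.0), (0.068, 8.0), (0.072, 10.0), (0.078, 11.0)]
[(0.142, 8.0), (0.147, 9.0), (0.154, 10.0), (0.162, 7.0)]
```

>>> play_rows(translation=[[0.0015,0,0],[0.0015,0,0],[0.001,0,0],[0.001,0,0],[0,0,0]], delta_rot=[[0,0,0],[0,0,0],[0,0,0],[0,0,0],[0,0,0]], grip=[-1,-1,-1,-1,-1])

```text
clock: 30.2
tool_pos: [0.5255, 0.4535, 0.2847]
eef_rot: [0.999, 0.05, 0.0, -0.0]
contact_force: [-0.5, -0.7, 0.6]
opening: 0.006
finger_force: 0.1
```

>>> play_rows(translation=[[0.001,0,0],[0.001,0,0],[0,0,0]], delta_rot=[[0,0,0],[0,0,0],[0,0,0]], grip=[-1,-1,-1])

```text
clock: 30.58
tool_pos: [0.5266, 0.4537, 0.2847]
eef_rot: [0.999, 0.05, -0.001, 0.0]
contact_force: [-3.1, -0.8, 2.5]
opening: 0.006
finger_force: 1.9
```

>>> play_rows(translation=[[0.001,0,0],[0,0,0]], delta_rot=[[0,0,0],[0,0,0]], grip=[-1,-1])

```text
clock: 30.82
tool_pos: [0.5268, 0.4537, 0.2847]
eef_rot: [0.999, 0.05, -0.002, 0.0]
contact_force: [-7.2, -1.9, 4.7]
opening: 0.005
finger_force: 3.3
```

```bash
python3 ang.py
```

```text
30.825 [0.52679652 0.4537378  0.28467261] [-7.21 -1.93  4.66]
scene 0.95 1374
top 0.73 1254
[(0.075, 6.0), (0.077, 5.0), (0.079, 7.0), (0.084, 8.0)]
[(0.143, 6.0), (0.147, 7.0), (0.154, 8.0), (0.163, 5.0)]
```

>>> play_rows(translation=[[-0.002,0,0],[-0.002,0,0],[-0.005,0,0],[-0.01,0,0],[-0.02,0,0],[-0.02,0,0],[0,0,-0.02],[0,0,-0.03],[0,0,-0.03],[-0.03,0.02,0],[-0.03,0.03,0],[-0.03,0.04,0],[0,0.04,0],[0,0.04,0],[0,0.04,0],[0,0,0],[0,0,0]], delta_rot=[[0,0,0],[0,0,0],[0,0,0],[0,0,0],[0,0,0],[0,0,0],[0,0,0],[0,0,0],[0,0,0],[0,0,0],[0,0,0],[0,0,0],[0,0,0],[0,0,0],[0,0,0],[0,0,0],[0,0,0]], grip=[-1,-1,-1,-1,-1,-1,-1,-1,-1,-1,-1,-1,-1,-1,-1,-1,-1])

```text
clock: 33.15
tool_pos: [0.4008, 0.2309, 0.3648]
eef_rot: [0.999, 0.05, 0.0, -0.001]
contact_force: [0.6, 0.7, -0.3]
opening: 0.005
finger_force: 0.0
```

```bash
python3 ang.py; python3 - <<'E'
from h import *
w=np.zeros((600,800,3),np.uint8)
for c,(x,y,ww,hh),ox in(("top",(60,100,140,105),0),("scene",(150,80,120,90),400)):
    i=r.snapshot(c)[y:y+hh,x:x+ww]; w[:300,ox:ox+400]=cv2.resize(i,(400,300),interpolation=cv2.INTER_CUBIC)
w[300:,:400]=cv2.resize(r.snapshot("wrist"),(400,300),interpolation=cv2.INTER_AREA)
w[300:,400:]=cv2.resize(r.snapshot("scene"),(400,300),interpolation=cv2.INTER_AREA)
cv2.imwrite("pics/m4.png",w)
E
```

```text
33.15 [0.40082013 0.23086603 0.36483027] [ 0.61  0.67 -0.26]
scene 0.8 561
top 0.91 1168
[(0.227, 2.0), (0.23, 3.0), (0.231, 4.0), (0.233, 1.0)]
[(0.16, 6.0), (0.171, 7.0), (0.181, 5.0), (0.211, 8.0)]
```

View pics/m4.png

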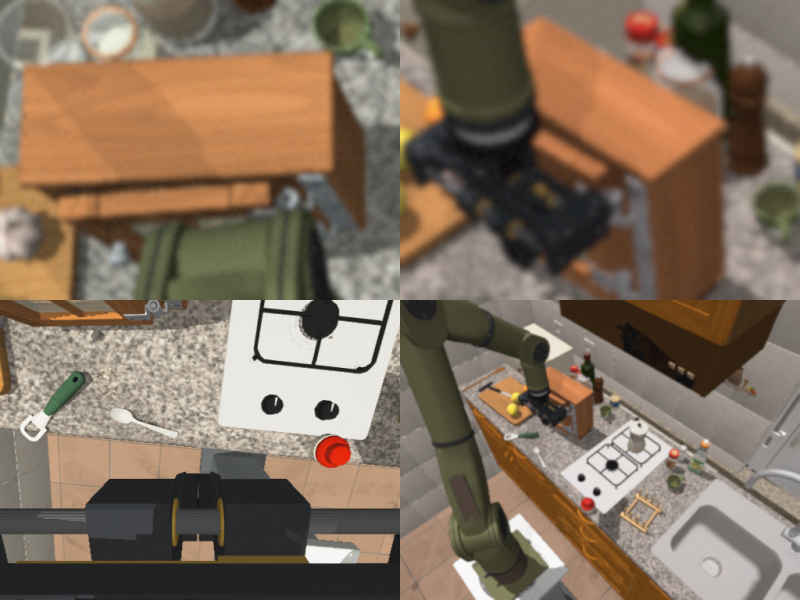

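```bash
python3 -c "
from plant import r
print(r.finish_job())"
```

```text
the job is handed in; nothing more can be done
None
```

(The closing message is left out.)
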